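# Load the firing tray and slide it home under the furnace hood

## Task

Stand the lidded crucible in the ring of the firing tray. Then slide the tray along the bench, between the guide rails and under the furnace hood, without anything touching the hood, until its back edge rests gently against the rear stop; do not push the stop off its setting. Leave the tray there, let go, and disturb nothing else on the bench.

Things in the scene. Friction and masses are not known exactly. Their poses are not given: they have to be found in the camera images.
- furnace: The furnace, fixed on the bench. Origin on the bench surface, midway under the front edge of the hood; +x is the direction in which the tray goes in, z up. Its rear column begins at x = 190 mm, 200 mm wide. The tray runs on the bench itself.
- rails (a point): Midway between the front ends of the two steel guide rails, at the height of their tops (12 mm), axes as furnace, 40 mm in front of its origin. Inner faces 106 mm apart (y = -53 and +53 mm); the rails run 210 mm in +x from here. In front of here they flare outward for 35 mm.
- stop_near (a point): The nearest place for the front face of the rear stop: 125 mm in +x from furnace's origin. The stop, a dark block 60 mm wide, 20 mm high, is set each time anywhere from here to 30 mm farther in +x; the setting is not measured: feel for it. A friction clamp holds it against pushes up to about 15 N; at about 17 N it slips back.
- hood: The white furnace hood, part of the furnace, same origin and axes as furnace: a box over x = 0 to 250 mm, y = -120 to 120 mm; its flat underside is 58 mm above the bench and its top 258 mm.
- tray: Steel firing tray, loose, flat on the bench; sliding it loaded takes 2 to 9 N. Origin under the centre of its plate: 110 (x) x 100 (y) x 8 mm, back edge at x = +55 mm. On it, centred, a ring 6 mm high, inner diameter 55, outer 65 mm. A stem 18 mm wide, 8 mm high runs in -x to a black grip fin. It goes in +x edge first, stem outside; loaded it is 44 mm high.
- tray_grip (a point): Grip point on the tray's black fin, 36 mm above the tray's underside, at the tray's x = -200 mm; axes as the tray's. The fin is 12 mm thick (y), 44 mm long (x), and reaches from 4 to 48 mm above the bench. This point stays at least 98 mm in front of the hood when the tray is home.
- crucible: The crucible: closed white ceramic cylinder with flat top and a grey lid seam, 50 mm in diameter, 36 mm high, 0.13 kg, upright on the bench. Origin at the centre of its underside, z up.
- bowl: Bystander: open white ceramic bowl, 66 mm across, 28 mm high. Origin at the centre of its underside. It and the crucible swap places from time to time.
- discs: Bystander: two stacked milling discs, 98 mm across, 34 mm high together. Origin under the centre.
- model: Bystander: small dental model, 60 x 66 x 29 mm. Origin under the centre.
- jar: Bystander: white jar, 44 mm across, 45 mm high. Origin under the centre.
- pot: Bystander: amber jar, 48 mm across, 50 mm high. Origin under the centre.
- spatula: Bystander: spatula, 190 mm long, lying along its x. Origin under its middle.
- brushes: Bystander: grey pot of brushes, 68 mm across, about 210 mm high with the brushes. Origin under the centre.
There are look-alikes about, which are no part of the job. What is shaped like the crucible but green or red is not meant.

How it is judged:
By the outcome, as a careful person would: the job done as asked, in the order asked, and still so for the second after the job is handed in, with the robot touching nothing.
It also fails if it takes over 64 s, if anything falls off the work surface, if the arm or the gripper's body presses on something with over 40 N, if the wrist force passes 120 N, or if a joint passes its speed limit or range.

## Robot

A 7-joint arm with a two-finger parallel gripper is mounted at the origin on the work surface. World frame = base frame: x ahead of the robot, y to its left, z up, the work surface at z = 0. Lengths are in mm, angles in rad, forces in N, time in s.
With the tool pointing down it reaches from about 350 to 900 mm from the base axis. Payload 8.1 kg.
Tool frame: the origin (TCP) lies at the very end of the fingers, on their centre line; the grasp point (between the pads) lies 19 mm behind it (manip.grasp_offset is the distance from the TCP to the grasp point, in mm); z points along the fingers, y is the line along which they close (so a half turn about z gives the same grasp; the last joint's range is limited). The gripper opens to 92 mm and grips with 3 to 60 N. Pads are 19 mm wide; open, the fingers measure 130 mm over their backs; the gripper's body (75 mm by 190 mm) begins 47 mm behind the grasp point.
Start: joints at [-1.42, 0.434, 0.025, 1.573, -0.012, 1.134, -0.075], TCP at [156.955, 604.985, 226.742] pointing down, gripper open.
Joint ranges: [-2.62, 2.62], [-0.44, 2.09], [-1.27, 1.32], [0.08, 2.57], [-1.32, 4.46], [0.12, 2], [-2.74, 2.74]. Speed limits (rad/s): [2.22, 2.22, 3.01, 3.01, 3.14, 3.14, 3.14].

## Interface

Orientations are given as a unit quaternion [x, y, z, w].
In Python, from plant import manip, kin, vision gives the robot as it stands. The module is installed in compiled form; this text tells all that it offers. Calls block until the motion is done:
- manip.goto(position, orientation): joint-space move of the TCP to a pose.
- manip.move_straight(position, attitude=None, v=150, until_force=None): straight line of the TCP; attitude=None keeps the orientation; v is the mean speed in mm/s. With until_force (N) it stops when the force on the tool has changed by that much, and returns True; else False.
- manip.goto_joints(angles): joint-space move.
- manip.move_gripper(opening): opening from 0.0 (shut) to 1.0 (fully open); the grip force is fixed at half the most; returns when the fingers have stopped.
- manip.dwell(seconds).
- kin.inverse_kinematics(position, orientation): joint angles nearest the present ones, or None.
- vision.snapshot(name): name is "scene" or "top" or "wrist"; returns a dict with "img" (480x640x3 uint8, red, green, blue), "vertical_fov" (degrees; the focal length in pixels is half the picture's height over the tangent of half this angle, whatever the lens; pixels are square), "cx", "cy" (the principal point, pixels), "dist_coeffs" ([k1, k2, p1, p2, k3] as OpenCV has them; the pictures are not rectified), "rvec" (rotation vector, rad) and "tvec" (3), from world to camera coordinates, as OpenCV has them. Camera axes: x right, y down, z forward; pixel columns grow to the right and rows downward; lengths in mm; the calibration is good to about 2 mm. A picture is of the moment at which its call begins. There is no depth.
A pose or a line that the arm cannot do raises manip.IKError and nothing moves.
- manip.job_done(): hands the job in; it is judged then, once.
Trained networks look in a picture, given as the dict that the camera call returned (one of the last four; its "shot" number tells which), for a name from the list of things; names that differ only in an ending like _2 or _b are one class to them, and where a whole thing is asked for, a point or a joint stands for the part that bears it (a point fixed in the world has none). Each returns a list of dicts, best first, with "p" (0 to 1); they miss things now and then, are a little off and sometimes report something else, mostly with a low value. They report only what shows in the picture. A call takes as long as a camera call. They do not tell look-alikes from the thing itself.
- vision.find_in(thing, picture): "bbox" ([left, top, right, bottom] in pixels, round what is visible of it).
- vision.trace(thing, picture): "pixels" (480x640 bool, what is visible of it) and "bbox" ([left, top, right, bottom] in pixels, round what is visible of it).
Readings, each from a call of its own:
- manip.current_t(): time.
- manip.current_joints(): joint angles.
- manip.current_joint_vel(): joint speeds.
- manip.current_joint_torque(): joint torques, N m.
- manip.current_tool_pos(): TCP position.
- manip.current_ee_rot(): TCP orientation.
- manip.current_wrist_force(): force on the tool from outside, world axes, zero at the start.
- manip.current_moment(): the same for the moment, N m.
- manip.current_opening(): opening from 0.0 (shut) to 1.0 (fully open).
- manip.current_finger_force(): force on a finger pad.
Only numpy, scipy, OpenCV 4.12 (cv2) and the standard library are available. Lean on these libraries where they do the work, as an engineer would, in place of code of your own. Each camera call takes 0.05 s, during which the arm holds its last target. There are 200 camera calls.

## Working session

There is one attempt and no reset: what is moved stays moved. The work goes in short steps, each a Python script; the robot and the scene stay as the last script left them, time stands still between calls to the robot, and variables do not carry over. Pictures are saved under pics/ and viewed, at most 10 in all, crops included, and the job is handed in when it is done.

```bash
mkdir -p pics; cat > h.py <<'E'
import numpy as np, cv2
from plant import manip, kin, vision
def cam(s):
    f=240/np.tan(np.radians(s["vertical_fov"])/2)
    K=np.array([[f,0,s["cx"]],[0,f,s["cy"]],[0,0,1.]])
    R=cv2.Rodrigues(np.array(s["rvec"],float))[0]
    return K,np.array(s["dist_coeffs"],float),R,np.array(s["tvec"],float).ravel()
def ray(s,px,z):
    K,d,R,t=cam(s)
    u=cv2.undistortPoints(np.array(px,float).reshape(-1,1,2),K,d).reshape(-1,2)
    D=np.c_[u,np.ones(len(u))]@R; C=-R.T@t
    return (C+D*((z-C[2])/D[:,2])[:,None])
def proj(s,P):
    K,d,R,t=cam(s)
    return cv2.projectPoints(np.array(P,float).reshape(-1,1,3),np.array(s["rvec"],float),t,K,d)[0].reshape(-1,2)
def save(n,im,k=1):
    cv2.imwrite("pics/"+n+".png",cv2.resize(im[...,::-1],None,fx=k,fy=k))
E
python3 - <<'E'
from h import *
for n in("scene","top"):
    s=vision.snapshot(n); save(n,s["img"])
    K,d,R,t=cam(s); print(n,-R.T@t)
    for th in("furnace","tray","tray_grip","crucible","bowl","jar","discs","model","pot"):
        for q in vision.find_in(th,s)[:4]:
            b=q["bbox"]; c=[(b[0]+b[2])/2,(b[1]+b[3])/2]
            print(th,round(q["p"],2),np.round(b),ray(s,[c],20)[0].round())
print(manip.current_ee_rot(),manip.current_t())
E
```

```text
scene [1517.68836053  127.44730502  763.50161621]
furnace 0.87 [439. 126. 639. 308.] [353. 313.  20.]
furnace 0.59 [238. 212. 370. 254.] [ 510. -164.   20.]
tray 0.82 [239. 214. 372. 255.] [ 513. -160.   20.]
tray_grip 0.92 [240. 214. 372. 257.] [ 516. -158.   20.]
tray_grip 0.21 [358. 327. 409. 368.] [797.  45.  20.]
crucible 0.9 [246. 251. 272. 282.] [ 633. -222.   20.]
crucible 0.85 [185. 268. 217. 302.] [ 709. -310.   20.]
crucible 0.83 [212. 197. 232. 225.] [ 463. -362.   20.]
crucible 0.66 [263. 197. 284. 219.] [ 429. -254.   20.]
bowl 0.57 [315. 278. 351. 304.] [676. -66.  20.]
jar 0.78 [268. 157. 283. 178.] [ 253. -303.   20.]
jar 0.3 [478. 123. 640. 294.] [310. 356.  20.]
discs 0.7 [242. 301. 301. 352.] [ 787. -149.   20.]
discs 0.39 [437. 120. 640. 308.] [340. 312.  20.]
model 0.84 [358. 330. 410. 371.] [803.  46.  20.]
pot 0.91 [445. 312. 471. 354.] [739. 163.  20.]
top [ 416.88095839 -102.52505081 1249.79214377]
furnace 0.59 [  0. 153. 227. 301.] [518. 376.  20.]
tray 0.57 [286. 225. 401. 269.] [ 486. -167.   20.]
crucible 0.73 [360. 174. 376. 196.] [ 636. -221.   20.]
crucible 0.71 [364. 264. 389. 287.] [ 421. -246.   20.]
crucible 0.61 [377. 118. 398. 141.] [ 771. -266.   20.]
crucible 0.59 [397. 148. 423. 171.] [ 699. -320.   20.]
bowl 0.93 [291. 155. 314. 184.] [669. -65.  20.]
jar 0.86 [393. 339. 411. 358.] [ 254. -307.   20.]
jar 0.39 [435. 164. 486. 231.] [ 611. -443.   20.]
discs 0.86 [319. 104. 362. 147.] [ 777. -153.   20.]
discs 0.19 [  1. 154. 227. 301.] [517. 376.  20.]
model 0.66 [241. 106. 272. 140.] [779.  48.  20.]
model 0.19 [ 30. 152. 192. 291.] [531. 382.  20.]
pot 0.6 [198. 122. 222. 147.] [747. 160.  20.]
[1.26580608e-01 9.91956324e-01 2.49671747e-05 3.09028635e-06] 1.0
```

View pics/scene.png

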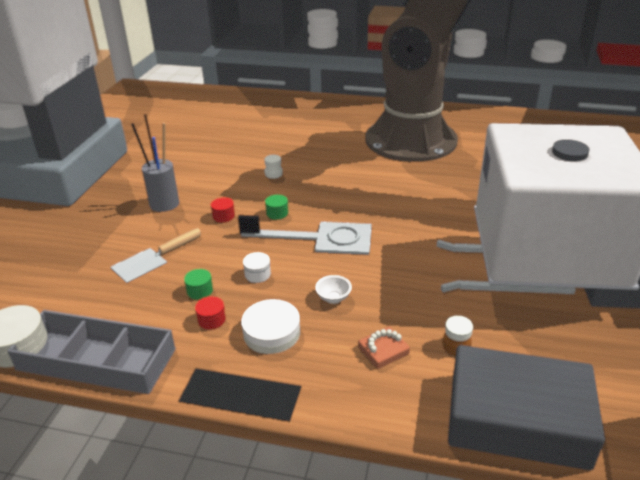

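View pics/top.png

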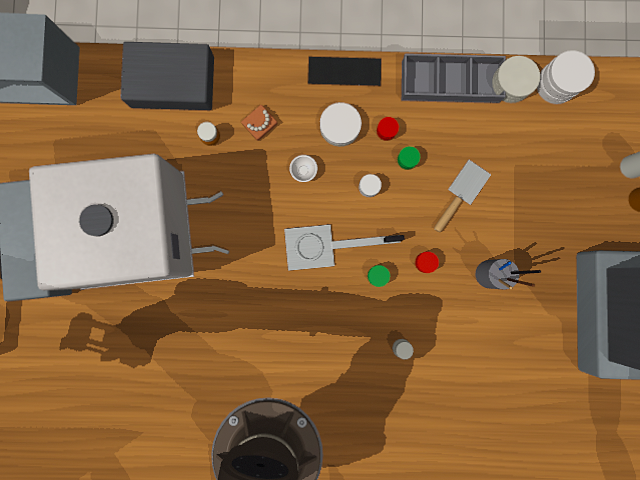

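Candidates (top picture): white closed cylinder at (370,185), open bowl at (303,168), greens at (379,275) and (409,157), reds at (427,262) and (388,128), jar at (403,349). By the description, I choose the white closed one at (370,185). I'll check it with the wrist camera.

```bash
cat >> h.py <<'E'
def down(phi):  # tool y along world angle phi (rad)
    a=(phi+np.pi/2)/2; return [np.cos(a),np.sin(a),0.,0.]
E
python3 - <<'E'
from h import *
print(manip.current_joints())
for phi in (0,np.pi):
  for p in [(520,-200,400),(520,-268,17),(520,-268,100),(520,140,330),(500,80,17),(500,120,17),(636,-221,150)]:
    j=kin.inverse_kinematics(list(p),down(phi)); print(round(phi,1),p,None if j is None else np.round(j,2))
E
```

```text
[-1.41963831  0.43446739  0.02500739  1.57318354 -0.01161162  1.13403679
 -0.07508785]
0 (520, -200, 400) [-0.56  0.38  1.23  1.5  -0.36  1.51  0.67]
0 (520, -268, 17) [-0.11  0.74  0.76  1.91 -0.72  0.78  1.05]
0 (520, -268, 100) [-0.1   0.59  0.72  1.86 -0.49  0.88  0.86]
0 (520, 140, 330) [-0.9   0.24  0.69  1.66 -0.16  1.3  -0.18]
0 (500, 80, 17) [-0.59  0.56  0.44  2.09 -0.44  0.57  0.17]
0 (500, 120, 17) [-0.66  0.57  0.45  2.08 -0.44  0.58  0.09]
0 (636, -221, 150) [-0.37  0.85  1.17  1.59 -0.81  1.26  0.94]
3.1 (520, -200, 400) [-0.53  0.35  1.16  1.5  -0.33  1.5  -2.51]
3.1 (520, -268, 17) [-0.29  0.95  1.14  1.93 -1.04  1.02 -1.8 ]
3.1 (520, -268, 100) [-0.31  0.78  1.15  1.87 -0.83  1.06 -1.97]
3.1 (520, 140, 330) [ 0.39  0.4  -1.06  1.56  0.36  1.39  2.44]
3.1 (500, 80, 17) [-0.15  0.54 -0.16  2.06  0.15  0.56  2.73]
3.1 (500, 120, 17) [-0.2   0.55 -0.19  2.04  0.18  0.57  2.63]
3.1 (636, -221, 150) [-0.36  0.84  1.15  1.59 -0.8   1.25 -2.21]
```

```bash
python3 - <<'E'
from h import *
manip.move_straight([170,560,430],v=300)
manip.goto([530,-200,400],down(0))
s=vision.snapshot("wrist"); save("w1",s["img"]); K,d,R,t=cam(s); print(-R.T@t,R[2])
np.save("w1.npy",s,allow_pickle=True)
for th in("tray","tray_grip","crucible"):
    for q in vision.find_in(th,s)[:4]:
        b=q["bbox"]; c=[(b[0]+b[2])/2,(b[1]+b[3])/2]
        print(th,round(q["p"],2),np.round(b),ray(s,[c],36)[0].round())
m=vision.trace("tray",s)
if m: np.save("m1.npy",m[0]["pixels"])
manip.goto([490,60,420],down(0))
s=vision.snapshot("wrist"); save("w2",s["img"]); K,d,R,t=cam(s); print(-R.T@t,R[2])
np.save("w2.npy",s,allow_pickle=True)
for th in("furnace","rails","hood"):
    for q in vision.find_in(th,s)[:3]: print(th,q["p"],np.round(q["bbox"]))
print(manip.current_t())
E
```

```text
[ 529.95917975 -128.78858334  557.12708285] [ 2.90411402e-04 -2.61113014e-01 -9.65308194e-01]
tray 0.81 [246.  49. 333. 264.] [ 486. -161.   36.]
tray_grip 0.77 [246.  49. 328. 265.] [ 483. -162.   36.]
crucible 0.95 [256. 276. 290. 317.] [ 458. -358.   36.]
crucible 0.94 [224. 204. 264. 243.] [ 422. -251.   36.]
crucible 0.8 [473. 212. 512. 251.] [ 765. -262.   36.]
crucible 0.74 [423. 245. 462. 279.] [ 698. -306.   36.]
[489.76218227 129.14563312 577.43123812] [ 9.77933665e-05 -2.61370591e-01 -9.65238522e-01]
furnace 0.82 [211.   1. 518. 145.]
rails 0.4 [282. 235. 357. 385.]
hood 0.63 [209.   2. 520.  95.]
6.2833
```

View pics/w1.png

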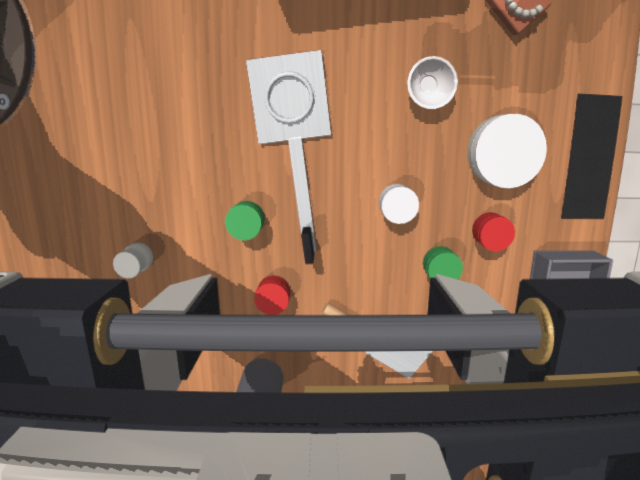

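View pics/w2.png

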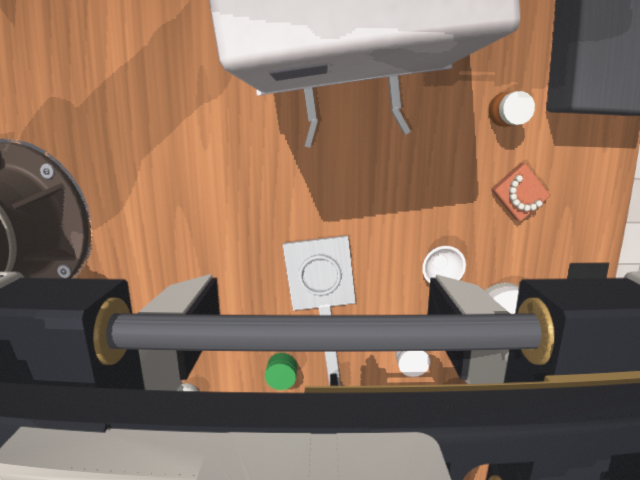

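The first wrist picture shows the crucible at (400,204), tray plate corners near (247,61), (321,52), (330,135), (258,143), ring at (290,97) and fin at (308,245). The second shows the rails running from (310,88) and (394,76) to (316,120) and (397,108), where they flare. Next is a close crop of the crucible and the rails.

```bash
python3 - <<'E'
from h import *
w1=np.load("w1.npy",allow_pickle=True).item(); w2=np.load("w2.npy",allow_pickle=True).item()
a=cv2.resize(w2["img"][60:160,280:420],None,fx=5,fy=5,interpolation=cv2.INTER_CUBIC)
b=np.zeros((100,700,3),np.uint8); b[:, :100]=cv2.resize(w1["img"][180:230,375:425],(100,100))
save("c1",np.vstack([a,b]))
# tray plate corners
m=np.load("m1.npy").astype(np.uint8); m[140:]=0
rc=cv2.boxPoints(cv2.minAreaRect(cv2.findNonZero(m)))
hull=cv2.approxPolyDP(cv2.convexHull(cv2.findNonZero(m)),6,True)[:,0]; print(hull)
co=ray(w1,[(247,61),(321,52),(330,135),(258,143)],8); print(co.round(1),co.mean(0))
# ring, crucible circle
g=cv2.cvtColor(w1["img"],cv2.COLOR_RGB2HSV); 
wm=((g[...,1]<60)&(g[...,2]>170)).astype(np.uint8)
sub=np.zeros_like(wm); sub[180:230,375:425]=wm[180:230,375:425]
n,l,st,ce=cv2.connectedComponentsWithStats(sub); i=1+st[1:,4].argmax(); print(st[i],ce[i],"crucible",ray(w1,[ce[i]],34))
bm=np.zeros_like(wm); r=w1["img"][220:268,295:322].max(2)<40; bm[220:268,295:322]=r
n,l,st,ce=cv2.connectedComponentsWithStats(bm); i=1+st[1:,4].argmax(); print(st[i],ce[i],"fin",ray(w1,[ce[i]],42))
print("ring",ray(w1,[(290,97.5)],14))
E
```

```text
[[329 132]
 [258 139]
 [247  62]
 [320  50]]
[[ 429.7  -37.7    8. ]
 [ 526.9  -27.1    8. ]
 [ 539.1 -133.7    8. ]
 [ 440.7 -144.1    8. ]] [484.1077365  -85.64536856   8.        ]
[ 380  184   39   40 1192] [399.02432886 203.71644295] crucible [[ 632.42943494 -223.49216287   34.        ]]
[303 228  10  32  90] [308.77777778 239.        ] fin [[ 510.38653764 -270.83927555   42.        ]]
ring [[486.05971079 -85.05785348  14.        ]]
```

View pics/c1.png

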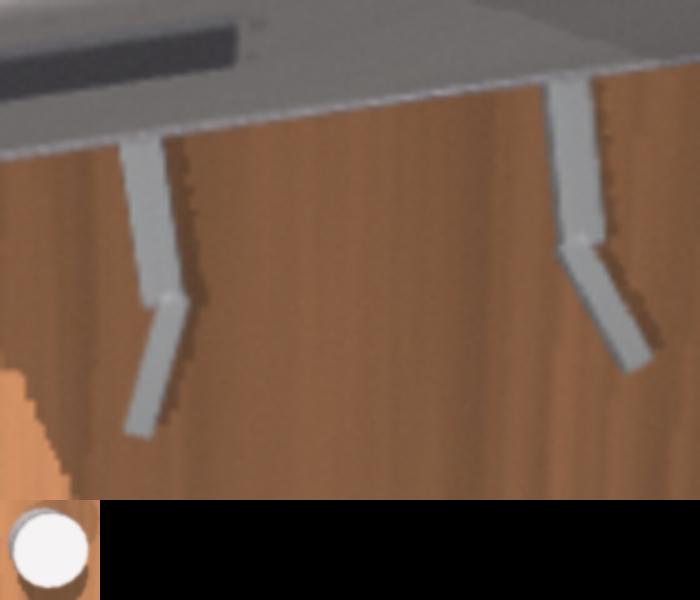

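```bash
python3 - <<'E'
from h import *
w2=np.load("w2.npy",allow_pickle=True).item()
c=lambda p:(np.array(p,float)+.5)/5-.5+[280,60]
L,R,L2,R2=ray(w2,c([(187,297),(563,240),(163,135),(550,85)]),12)
H=ray(w2,c([(0,158),(350,110),(700,60)]),58)
print(L,R,L2,R2,"gap",np.linalg.norm(R-L)); print("H",H)
a=lambda v:np.degrees(np.arctan2(v[1],v[0]))
print("yaw: front",a(L-R)-90, "rails",a(L2-L),a(R2-R),"hood",a(H[0]-H[2])-90)
print("mid",(L+R)/2)
# tray yaw
r=np.array([486.06,-85.06]);f=np.array([510.39,-270.84]);print("tray yaw",a(r-f),np.linalg.norm(r-f))
E
```

```text
[481.46686259 145.73481783  12.        ] [585.4927783  161.25580615  12.        ] [475.15309443 188.86126829  12.        ] [580.61606482 202.21809414  12.        ] gap 105.17743206520375
H [[435.28615497 178.71217166  58.        ]
 [523.1827823  189.97958738  58.        ]
 [610.81167415 202.73834807  58.        ]]
yaw: front -261.51389430989997 rails 98.32900648316044 96.78932023041759 hood -262.20571265996676
mid [533.47982044 153.49531199  12.        ]
tray yaw 97.46107147067349 187.36637184937962
```

```bash
cat >> h.py <<'E'
def circ(s,xy,z,r,w):
    """circle of radius r mm near xy, height z: Hough on a rectified 4 px/mm patch; returns world xy"""
    k=4; n=2*w*k
    P=[(xy[0]+a*w,xy[1]+b*w,z) for a,b in((-1,-1),(1,-1),(1,1),(-1,1))]
    X,Y=np.meshgrid(np.arange(n)/k-w+xy[0],np.arange(n)/k-w+xy[1])
    uv=proj(s,np.c_[X.ravel(),Y.ravel(),np.full(X.size,z)]).reshape(n,n,2).astype(np.float32)
    im=cv2.remap(s["img"],uv[...,0],uv[...,1],cv2.INTER_CUBIC)
    c=cv2.HoughCircles(cv2.medianBlur(cv2.cvtColor(im,cv2.COLOR_RGB2GRAY),7),cv2.HOUGH_GRADIENT,1,200,param1=60,param2=15,minRadius=int((r-2.5)*k),maxRadius=int((r+2.5)*k))
    if c is None: return None,im
    cx,cy,cr=c[0][0]; im=im.copy(); cv2.circle(im,(int(cx),int(cy)),int(cr),(255,0,0),1)
    return np.array([cx/k-w+xy[0],cy/k-w+xy[1],cr/k]),im
E
python3 - <<'E'
from h import *
manip.goto([486,-150,200],down(0)); s=vision.snapshot("wrist"); a,ia=circ(s,(485,-85),14,32.5,45)
manip.goto([632,-290,200],down(0)); s=vision.snapshot("wrist"); b,ib=circ(s,(632,-223),36,25,45)
print("ring",a,"cruc",b,manip.current_t()); save("c2",np.hstack([ia,ib]))
E
```

```text
ring [483.625 -84.625  31.55 ] cruc [ 633.625 -225.125   24.975] 8.375
```

View pics/c2.png

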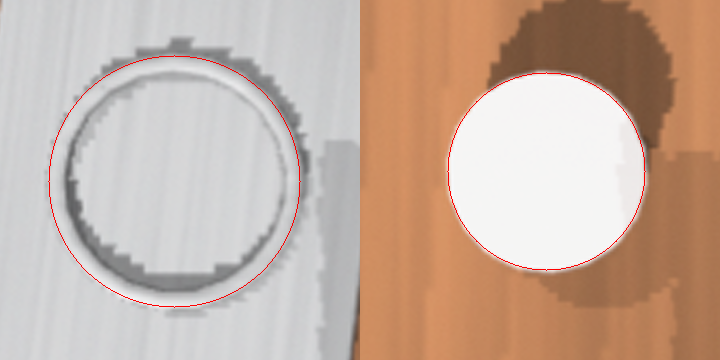

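The ring fit is centred at about (176,181) in the crop, and the crucible's closed white top is matched exactly.

```bash
python3 - <<'E'
from h import *
q=down(0); C=[633.6,-225.1]; T=[484.0,-84.7]
manip.goto([*C,80],q); manip.move_straight([*C,14],v=120)
manip.move_gripper(0.0); print("open",manip.current_opening(),manip.current_finger_force())
manip.move_straight([*C,75],v=150)
manip.move_straight([*T,75],v=250)
print(manip.move_straight([*T,26],v=100), manip.current_wrist_force())
r=manip.move_straight([*T,20],v=15,until_force=4); print(r,manip.current_tool_pos(),manip.current_wrist_force())
print(manip.current_t())
E
```

```text
open 0.5355053685674995 30.00014942139387
False [-0.2745634  -0.7186166  -1.04595496]
True [484.50473904 -84.65296198  21.82716943] [-0.29100295 -0.14420461  6.04829347]
12.9583
```

```bash
python3 - <<'E'
from h import *
q=down(0)
manip.move_gripper(0.8); p=manip.current_tool_pos()
manip.move_straight([p[0],p[1],90],v=150)
manip.goto([486,-150,200],q); s=vision.snapshot("wrist"); a,ia=circ(s,(485,-85),44,25,70)
manip.goto([510,-345,200],q); s=vision.snapshot("wrist")
k=4;w=45;n=2*w*k;X,Y=np.meshgrid(np.arange(n)/k-w+510,np.arange(n)/k-w-284)
uv=proj(s,np.c_[X.ravel(),Y.ravel(),np.full(X.size,48)]).reshape(n,n,2).astype(np.float32)
f=cv2.remap(s["img"],uv[...,0],uv[...,1],cv2.INTER_CUBIC)
save("c3",np.hstack([cv2.resize(ia,(360,360)),f])); print(a,manip.current_t())
E
```

```text
[484.375 -84.625  24.875] 15.675
```

View pics/c3.png

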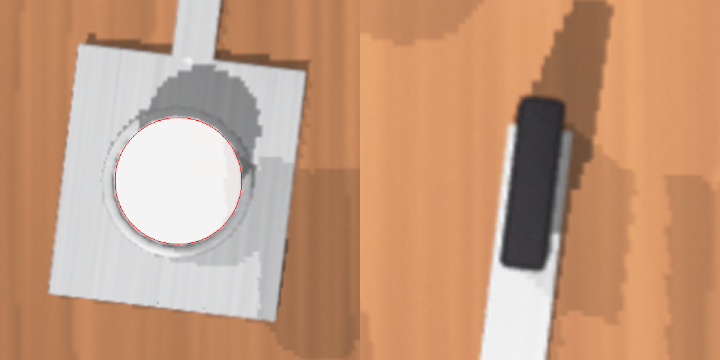

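The crucible is seated in the ring: its top is at (178,180) in the left crop, concentric with the ring. In the right crop the fin centre is at (533,183), which gives (508.2,-283.3) and a tray yaw of about 97°. I'll take one closer look at the rails.

```bash
python3 - <<'E'
from h import *
manip.goto([530,70,250],down(0)); s=vision.snapshot("wrist"); np.save("w3.npy",s,allow_pickle=True)
k=4;u=np.radians(98);e=np.array([np.cos(u),np.sin(u)]);v=np.array([np.sin(u),-np.cos(u)]) # v to the right (-y furnace)
X,Y=np.meshgrid(np.arange(560)/k-70,70-np.arange(480)/k)   # right, forward about rails mid
W=np.array([533.5,153.5])+X[...,None]*v+Y[...,None]*e
uv=proj(s,np.c_[W.reshape(-1,2),np.full(X.size,12)]).reshape(*X.shape,2).astype(np.float32)
im=cv2.remap(s["img"],uv[...,0],uv[...,1],cv2.INTER_CUBIC)
save("c4",im); print(manip.current_t())
E
```

```text
17.2667
```

View pics/c4.png

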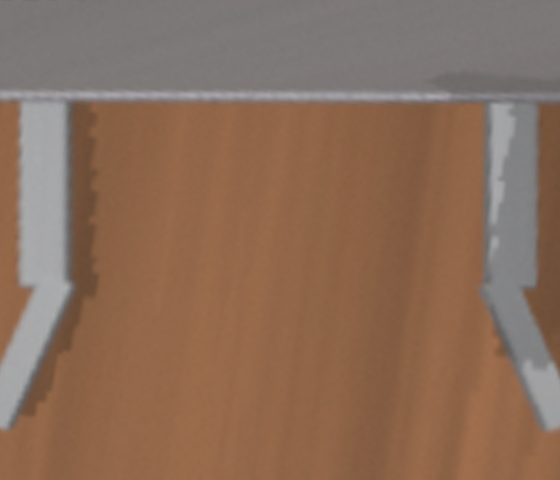

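```bash
cat >> h.py <<'E'
U=np.radians(98.0); e=np.array([np.cos(U),np.sin(U)]); lft=np.array([-e[1],e[0]]); F=np.array([533.2,152.2])+40*e
def fw(x,y=0): return F+x*e+y*lft
E
python3 - <<'E'
from h import *
q0=down(np.radians(6.95)); q1=down(np.radians(8)); T=[484.1,-84.7]
manip.goto([*T,100],q0)   # open 0.8 = 74 mm
manip.move_gripper(1.0)
print(manip.move_straight([*T,10],v=120,until_force=8), manip.current_wrist_force())
manip.move_gripper(0.0); print("open",manip.current_opening()*92,manip.current_finger_force())
w=manip.current_wrist_force()
manip.move_straight([*fw(-110),10],q1,v=80)
print(manip.current_tool_pos(),fw(-110),manip.current_wrist_force()-w,manip.current_t())
manip.move_gripper(1.0); p=manip.current_tool_pos(); manip.move_straight([p[0],p[1],100],v=150)
# look from behind
b=fw(-110)-65*e
manip.goto([*b,200],q1); s=vision.snapshot("wrist"); np.save("w4.npy",s,allow_pickle=True)
save("w4",s["img"]); print(circ(s,fw(-110),44,25,45)[0],manip.current_t())
E
```

```text
True [-1.58156462  0.42423453  7.3479343 ]
open 64.27661689325797 30.966469181876164
[542.87817663  82.6846705   10.03560531] [542.94211707  82.88123519] [ -3.09271811   0.9494505  -13.0467869 ] 22.45
[543.06711707  82.75623519  24.625     ] 24.4667
```

View pics/w4.png

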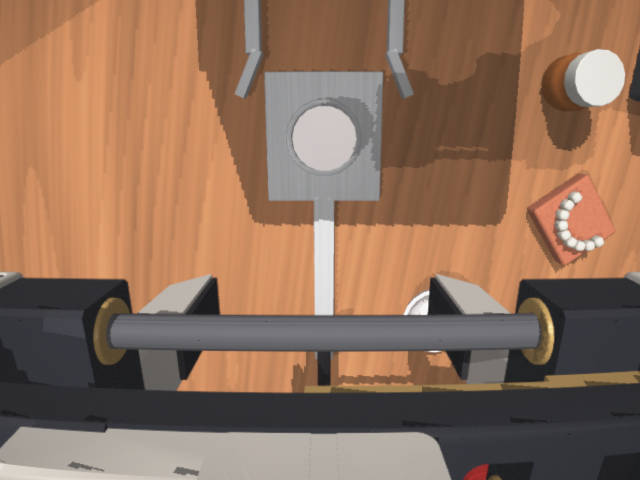

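The tray front edge (266–382, row 72) sits centred between the rail mouths (260 and 390), with the crucible seated at (324,137).

```bash
python3 - <<'E'
from h import *
q=down(np.radians(8)); R=fw(-310)
manip.goto([*R,110],q); manip.move_gripper(0.4)
print(manip.move_straight([*R,17],v=120,until_force=8))
w0=manip.current_wrist_force()
manip.move_gripper(0.0); print(manip.current_opening()*92, manip.current_wrist_force()-w0)
for x in (-60,0,40,56):
    r=manip.move_straight([*fw(x-200),17],v=60,until_force=14)
    w=manip.current_wrist_force()-w0
    print(x,r,"fwd",w[:2]@e,"lat",w[:2]@lft,"z",w[2],((manip.current_tool_pos()[:2]-F)@np.c_[e,lft]).round(2),round(manip.current_t(),2))
    if r: break
np.save("w0.npy",w0)
E
```

```text
False
11.74125752315429 [-0.45972691 -0.50134719  1.27167608]
-60 False fwd 0.6185651549694408 lat -0.6684977420621675 z 2.508639395300496 [-2.5899e+02 -7.0000e-02] 28.6
0 False fwd -2.9049261486144564 lat -0.30937006504122205 z 1.3377758489158587 [-1.9997e+02 -3.0000e-02] 29.75
40 False fwd 0.1447205890131592 lat -0.714167181909344 z 2.0073573280435992 [-1.5928e+02  4.0000e-02] 30.57
56 False fwd 1.1526451694044133 lat -1.4361474425711451 z 1.0627794794034342 [-1.432e+02  8.000e-02] 30.98
```

```bash
python3 - <<'E'
from h import *
w0=np.load("w0.npy")
for k in range(3):
    r=manip.move_straight([*fw(108-200),17],v=9,until_force=8)
    p=((manip.current_tool_pos()[:2]-F)@np.c_[e,lft]).round(2)
    w=manip.current_wrist_force()-w0
    print(r,"fwd",w[:2]@e,"lat",w[:2]@lft,"z",w[2],p,"edge",p[0]+255,round(manip.current_t(),2))
    break
s=vision.snapshot("wrist"); save("w5",s["img"])
E
```

```text
True fwd -1.5886506432555443 lat -0.8868002231905613 z 3.4478689355593626 [-119.64   -0.2 ] edge 135.36 33.99
```

```bash
python3 - <<'E'
from h import *
w0=np.load("w0.npy")
x=-119.64
for i in range(8):
    x+=0.4; r=manip.move_straight([*fw(x),17],v=3,until_force=10)
    p=((manip.current_tool_pos()[:2]-F)@np.c_[e,lft]).round(2)
    w=manip.current_wrist_force()-w0; f=w[:2]@e
    print(r,"fwd",f.round(2),"lat",(w[:2]@lft).round(2),p,round(manip.current_t(),2))
    if r or f<-9: break
E
```

```text
False fwd -2.93 lat -0.34 [-119.65   -0.19] 34.29
False fwd -6.03 lat -0.84 [-119.62   -0.18] 34.58
False fwd -6.43 lat 0.05 [-119.62   -0.22] 34.86
False fwd -7.47 lat -0.63 [-119.6    -0.19] 35.14
False fwd -9.34 lat -0.24 [-119.58   -0.16] 35.42
```

```bash
python3 - <<'E'
from h import *
w0=np.load("w0.npy"); x=-119.64+2.0
for i in range(4):
    x+=0.3; manip.move_straight([*fw(x),17],v=3,until_force=8)
    p=((manip.current_tool_pos()[:2]-F)@np.c_[e,lft]).round(2)
    f=(manip.current_wrist_force()-w0)[:2]@e
    print("fwd",f.round(2),p)
    if f<-10.8: break
manip.move_gripper(0.4)
p=manip.current_tool_pos(); print(((p[:2]-F)@np.c_[e,lft]).round(2),manip.current_wrist_force())
manip.move_straight([p[0],p[1],110],v=120)
b=fw(-120)-50*e
manip.goto([*b,250],down(np.radians(8))); s=vision.snapshot("wrist"); save("w6",s["img"]); np.save("w6.npy",s,allow_pickle=True)
print(manip.current_t())
E
```

```text
fwd -9.73 [-119.6    -0.16]
fwd -9.9 [-119.61   -0.13]
fwd -11.23 [-119.57   -0.13]
[-1.1659e+02  3.0000e-02] [-0.65571387 -0.4892442  -0.17963286]
38.4333
```

View pics/w6.png

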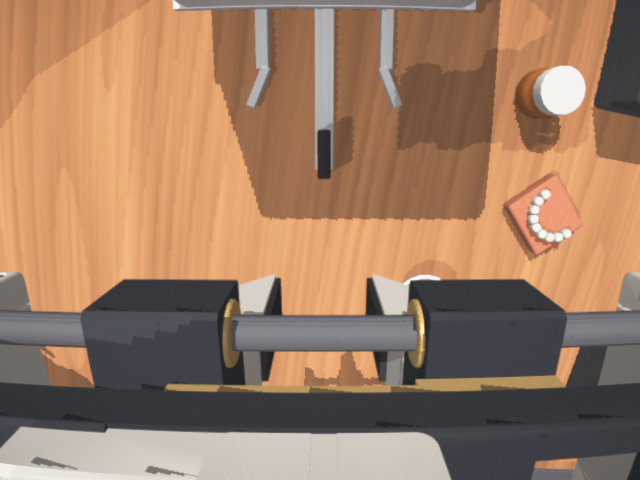

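The tray is in, and the stem at column 324 is straight between the rails (262 and 387). The fin is at (324,154), free of the gripper. I'll check the fin's position, then hand in.

```bash
python3 - <<'E'
from h import *
s=np.load("w6.npy",allow_pickle=True).item()
for px in((324,130),(324,178)): print((ray(s,[px],48)[0][:2]-F)@np.c_[e,lft])
manip.job_done()
E
```

```text
[-9.81751770e+01 -6.93807947e-02]
[-1.40709161e+02 -4.20884565e-02]
the job is handed in; nothing more can be done
```

The job is handed in. The crucible stands in the ring, and the tray is under the hood with its back edge against the rear stop, about 135 mm in. The push never read above about 11.2 N and the stop held; the robot has let go, and I saw no sign of anything touching the hood or being disturbed.

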